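# Throw the jar clamp over centre with the extension bar

## Task

Clamp the seed jar in its holder: slide the yellow extension bar all the way onto the clamp's red handle, swing the handle with it past the dead point without letting it snap over, and press it home against its stop with about 18 N at the bar, never much above 25 N. Then pull the bar off and lay it back in its grey rest. Work the handle only with the bar, and do not touch the jar or disturb the glassware beside it.

Things in the scene. Friction and masses are not known exactly. Their poses are not given: they have to be found in the camera images.
- bar_mid (a point): Centre of the yellow extension bar: straight square tube 170 mm long, 22 x 22 mm, 0.2 kg, lying level in its rest. x runs along it to its open end (silver band), z up as it lies. The open end is a socket 16 x 16 mm inside, 60 mm deep; its mouth is 85 mm from this point. The rest of the bar is closed, its tail black. Grip it here, across its sides.
- rest_seat (a point): Where the bar's centre belongs in the fixed grey rest (150 x 70 mm), 45 mm above the worktop; x along the rest. Two U saddles 110 mm apart, 16 mm thick, mouths flared from about 30 to 45 mm, rims 53 mm above the worktop; the bar lies in both. Between them are 94 mm of room for fingers over an 8 mm base.
- pivot (a point): Point on the vertical axis of the clamp handle, at the height of the handle's centre line (66 mm above the worktop). x of this frame runs along the clamp's plunger to the jar. The clamp is fixed on a blue base plate 10 mm thick. The brass pin beside the hub is the stop that the handle meets.
- stub_tip (a point): Rounded tip of the red clamp handle, a level round stub 13 mm thick, 66 mm above the worktop. x points outward along the handle; this tip is 91.5 mm from the pivot axis. A dark collar 25 mm across has its outer face 38 mm from the axis: the bar is fully on when its open end meets the collar (53 mm over the stub).
- lever (a joint): Clamp handle's angle (rad) about the upward axis at pivot: 0 open, growing anticlockwise from above. A spring resists, most (about 1.3 N m) near 0.45, falling to nothing at the dead point, 1.1; past it the spring drives the handle ever harder (0.4 to 1 N m) to a hard stop, whose screw is set anew each time, anywhere from 1.2 to 1.4: feel for it. Let go elsewhere, it snaps open or over.
- jar: Seed jar, glass with a black lid, 64 mm across, 96 mm tall, 0.2 kg, standing loose in the V of the holder on the base plate, a few mm from its walls. Origin under its centre. The clamp's rubber pad pushes it into the V and holds it there.
- jar_place (a point): Where the jar's middle (43 mm above its foot) sits when it is pressed home in the V, x away from the clamp.
- jar_mid (a point): The jar's own middle, 43 mm above its foot.
- pad: The clamp's round black rubber pad, 25 mm across, on the plunger; it presses on the jar's near side. Its origin is on the plunger's axis, 60 mm behind the pad's face.
- beaker: Small glass beaker, 54 mm across, 67 mm tall, standing left of the holder. Leave alone.
- vial_red: Glass vial with red cap, 27 mm across, 56 mm tall, right of the holder. Leave alone.
- vial_green: Glass vial with green cap, 27 mm across, 56 mm tall, right of the holder. Leave alone.
- fixture: The whole clamp and jar holder with its blue base plate, 262 x 130 mm, fixed to the worktop. Origin on the worktop under the handle's axis, x along the plunger to the jar (jar walls up to 66 mm high, 109 to 210 mm from the axis).
- bar: The yellow extension bar; origin under its centre as it lies (see bar_mid).
- bar_mouth (a point): Centre of the bar's open end, 85 mm from the bar's centre.
- strip: Steel wear strip along the clockwise side of the red handle, standing 0.8 mm proud of it, 47 to 86 mm from the pivot axis: the socket's wall bears on it when the bar pushes the handle on. Its origin lies on the pivot axis at worktop height.
There are look-alikes about, which are no part of the job. What is shaped like the jar but brown is not meant.

How it is judged:
By the outcome, as a careful person would: the job done as asked, in the order asked, and still so for the second after the job is handed in, with the robot touching nothing.
It also fails if it takes over 72 s, if anything falls off the work surface, if the arm or the gripper's body presses on something with over 40 N, if the wrist force passes 120 N, or if a joint passes its speed limit or range.

## Robot

A 6-joint arm with a two-finger parallel gripper is mounted at the origin on a cart in front of the work surface, level with it; the furniture and walls round the work are solid. World frame = base frame: x ahead of the robot, y to its left, z up, the work surface at z = 0. Lengths are in m, angles in rad, forces in N, time in s.
With the tool pointing down it reaches from about 0.35 to 0.975 m from the base axis. Payload 4.9 kg.
Tool frame: the origin (TCP) lies on the centre line of the jaws, within the pads' length; the fingertips stand ctrl.tcp_to_tips ahead of it and the grasp point (between the pads) lies 3 mm ahead of it (ctrl.tcp_to_tips is the distance from the TCP to the fingertips, in m); z points along the fingers, y is the direction in which the jaws open and shut (so a half turn about z gives the same grasp; the last joint's range is limited). The gripper opens to 85 mm and grips with 20 to 120 N. Pads are 22 mm wide; open, the fingers measure 114 mm over their backs; the gripper's body (76 mm by 85 mm) begins 54 mm behind the grasp point. The pads swing forward as they close: fully open they stand 13 mm farther back than shut.
Start: joints at [0.999, 0.053, 1.613, -0, 1.476, -0.119], TCP at [0.273, 0.562, 0.253] pointing down, gripper open.
Joint ranges: [-3.01, 3.01], [-1.01, 2.22], [0.06, 2.58], [-1.02, 4.17], [0.09, 2.62], [-3.14, 3.14]. Speed limits (rad/s): [2.57, 2.57, 3.14, 3.14, 3.14, 3.14].

## Interface

Orientations are given as a rotation vector (axis times angle).
In Python, from station import ctrl, vision gives the robot as it stands.
- The arm moves only by the tool jog_arm, never from a script. Its argument "deltas" is a list of rows, each a list of 7 numbers: the turn, a rotation vector about the tool's x, y, z in rad, then the shift along the tool's x, y, z in cm, then the opening, from 0 (shut) to 1 (fully open). A call has 1 to 12 rows; each row shifts and turns the commanded pose from where the row before left it, along the tool's axes as they then stand; what a row does not reach is not made up. A row lasts 1/12 s, in which the tool goes at most 41.7 mm and 7.16 degrees, less where a joint would pass 70% of its speed; a pose out of reach is approached as far as the arm can. A call with a gripper value outside its range is refused whole. The fingers move at their own pace and stop on an object; "grip_force" is the grip in N (left out, the last holds). Time passes only in rows, so rows that do not move let the fingers close. It gives the time, the measured TCP pose, the force and the opening at its end, in the units of the state.
- ctrl.get_obs(): the state, without advancing time (a new reading comes with each control period).
- vision.get_image(name): name is "scene" or "top"; returns (picture, depth): 480x640x3 uint8, red, green, blue; 480x640 float32, m along the optical axis (not along the pixel's ray), 0 where there is no reading.
- vision.calibration(name): a dict with "fx", "fy", "cx", "cy" (pixels), "dist" ([k1, k2, p1, p2, k3] as OpenCV has them; the pictures are not rectified), "rvec" (rotation vector, rad) and "tvec" (3), from world to camera coordinates, as OpenCV has them. Camera axes: x right, y down, z forward; pixel columns grow to the right and rows downward; lengths in m; the calibration is good to about 2 mm. A picture is of the moment at which its call begins. calibration takes no time and is no camera call.
- ctrl.finish_job(): hands the job in, once; it reports no verdict.
The state is a dict: "t": time; "q": joint angles; "dq": joint speeds; "effort": joint torques, N m; "tool_pos": TCP position; "tool_rot": TCP orientation; "contact_force": force on the tool from outside, world axes, zero at the start; "wrist_torque": the same for the moment, N m; "opening": finger opening in m.
Only numpy, scipy, OpenCV 4.12 (cv2) and the standard library are available. Lean on these libraries where they do the work, as an engineer would, in place of code of your own. Each camera call takes 0.05 s, during which the arm holds its last target. There are 200 camera calls.

## Working session

There is one attempt and no reset: what is moved stays moved. The work goes in short steps, Python scripts to look and compute and a tool call to move; the robot and the scene stay as the last step left them, time stands still between calls to the robot, and variables do not carry over. Pictures are saved under pics/ and viewed, about 8 in all and at most 12, crops included, and the job is handed in when it is done.

Besides the shell and the picture viewer there is one more tool, called as a command line: name --pt "numbers of a row" for each row, then --argument value for the rest. jog_arm: Moves the arm, as the interface text tells. Its arguments: {"type":"object","properties":{"deltas":{"type":"array"},"grip_force":{"type":"number"}},"required":["deltas"]}

```bash
mkdir -p pics; ls; cat > h.py <<'E'
import numpy as np, cv2
from station import ctrl, vision
def cal(n):
    c=vision.calibration(n);K=np.array([[c['fx'],0,c['cx']],[0,c['fy'],c['cy']],[0,0,1.]])
    R=cv2.Rodrigues(np.array(c['rvec'],float))[0];return K,np.array(c['dist'],float),R,np.array(c['tvec'],float).ravel()
def ray(n,uv,z):
    K,d,R,t=cal(n);p=cv2.undistortPoints(np.array(uv,float).reshape(-1,1,2),K,d).reshape(-1,2)
    D=np.c_[p,np.ones(len(p))]@R;C=-R.T@t
    return C+D*((z-C[2])/D[:,2])[:,None]
def proj(n,P):
    K,d,R,t=cal(n);return cv2.projectPoints(np.array(P,float).reshape(-1,1,3),cv2.Rodrigues(R)[0],t,K,d)[0].reshape(-1,2)
def snap(n,f=None):
    im,dp=vision.get_image(n)
    if f: cv2.imwrite('pics/'+f+'.png',im[:,:,::-1])
    return im,dp
E
python3 - <<'E'
from h import *
for n in('scene','top'):
    im,dp=snap(n,n+'0');np.savez('%s0.npz'%n,im=im,dp=dp)
    K,d,R,t=cal(n);print(n,-R.T@t,K[0,0],R[2])
o=ctrl.get_obs();print(o,ctrl.tcp_to_tips)
E
```

```text
pics
scene [0.02787384 0.52231516 0.46534808] 450.0814217618337 [ 0.67702172 -0.61432842 -0.40526803]
top [ 0.441318   -0.07740008  1.26591284] 570.5840196026253 [ 0.17552993  0.01070693 -0.98441587]
{'t': 0.1, 'q': array([ 9.99008294e-01,  5.33019569e-02,  1.61414839e+00,  7.17385169e-06,
        1.47603735e+00, -1.19017339e-01]), 'dq': array([ 7.07185054e-05, -1.81775465e-03, -3.72126040e-03, -2.17558909e-03,
       -5.83066410e-04, -8.67073866e-04]), 'effort': array([-1.18002749e-04, -3.94899380e+01, -3.71364856e+01, -1.47108240e-04,
        3.91133130e-03,  2.35613939e-06]), 'tool_pos': array([0.27313129, 0.56157257, 0.25218401]), 'tool_rot': array([-7.05006376e-01, -3.06079882e+00,  2.79653573e-03]), 'contact_force': array([-0.42528537,  0.45976656, -0.02025761]), 'wrist_torque': array([0.00164824, 0.00195803, 0.00147582]), 'opening': 0.08524783215712473} 0.022
```

View pics/scene0.png

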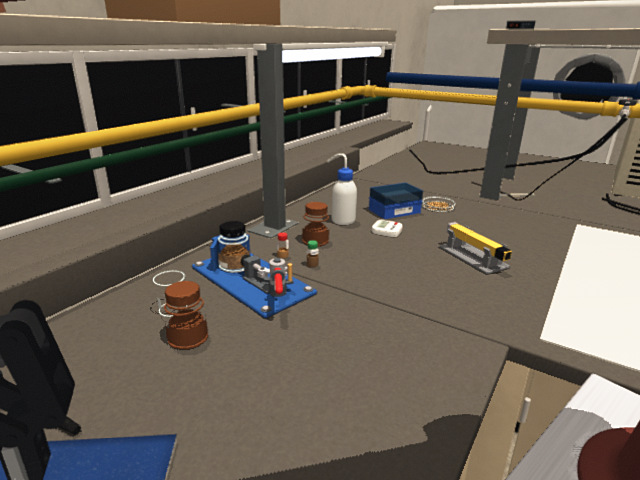

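View pics/top0.png

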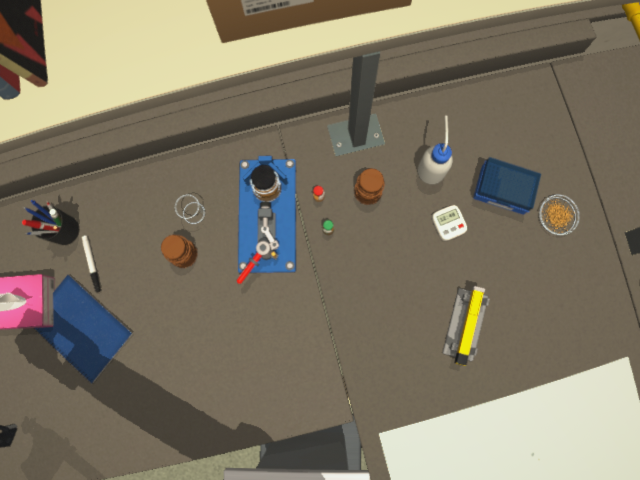

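The two pictures show the jar with the black lid at top (265,178), in the blue fixture. The look-alikes are brown jars at (178,250) and (370,185).
- **Handle:** red, top (250,267). It could be confused with the red vial cap at (319,191) or the tissue box and pens on the left.
- **Bar:** yellow, top (470,322), with its tail at (460,358) and its mouth at (480,288). It could be confused with the yellow rail, which is in the scene view only.

I'll measure these and check my choice in one close crop.

```bash
cat > m.py <<'E'
from h import *
im=np.load('top0.npz')['im'];hsv=cv2.cvtColor(im,cv2.COLOR_RGB2HSV)
def big(m):
    n,l,s,c=cv2.connectedComponentsWithStats(m.astype(np.uint8));k=1+s[1:,4].argmax();return l==k
def roi(m,x0,y0,x1,y1):
    o=np.zeros_like(m);o[y0:y1,x0:x1]=m[y0:y1,x0:x1];return o
H,S,V=[hsv[...,i].astype(int) for i in range(3)]
Y=big(roi((H>20)&(H<35)&(S>140)&(V>100),420,260,520,380))
Rd=big(roi(((H<6)|(H>174))&(S>150)&(V>80),225,235,280,300))
B=big(roi((H>100)&(H<120)&(S>140)&(V>80),225,140,305,285))
for n,m,z in(('yellow',Y,.056),('red',Rd,.066),('blue',B,.010)):
    p=np.argwhere(m)[:,::-1].astype(float)
    if n=='blue':
        r=cv2.minAreaRect(p.astype(np.float32));q=cv2.boxPoints(r);print(n,len(p),ray('top',q,z).round(4).tolist())
        c=ray('top',q,z)[:,:2];print([np.linalg.norm(c[i]-c[i-1]).round(4) for i in range(4)])
    else:
        w=ray('top',p,z)[:,:2].astype(np.float32);r=cv2.minAreaRect(w);print(n,len(p),'cen',w.mean(0),'rect',r)
        print(cv2.boxPoints(r).round(4).tolist());e=np.linalg.svd(w-w.mean(0),full_matrices=False)[2][0];print('ang',np.degrees(np.arctan2(e[1],e[0])))
a=cv2.resize(im[130:290,220:340],(600,800)[::1] and (450,600),interpolation=cv2.INTER_CUBIC);b=cv2.resize(im[275:375,430:505],None,fx=4.5,fy=6,interpolation=cv2.INTER_CUBIC)
b=cv2.resize(im[275:375,430:505],(345,460),interpolation=cv2.INTER_CUBIC);b=cv2.copyMakeBorder(b,0,140,0,0,cv2.BORDER_CONSTANT)
cv2.imwrite('pics/crop1.png',np.hstack([a,b])[:,:,::-1])
E
python3 m.py
```

```text
yellow 757 cen [ 0.47288245 -0.37019494] rect ((0.47315672039985657, -0.3705326318740845), (0.025559043511748314, 0.13877233862876892), 75.02513122558594)
[[0.4027999937534332, -0.36489999294281006], [0.536899983882904, -0.4007999897003174], [0.5435000061988831, -0.37610000371932983], [0.40939998626708984, -0.3402999937534332]]
ang 164.90778
red 146 cen [0.5758321  0.10919216] rect ((0.5758303999900818, 0.10899285972118378), (0.012970907613635063, 0.052978672087192535), 54.32189178466797)
[[0.5504999756813049, 0.11919999867677689], [0.5935999751091003, 0.08829999715089798], [0.6011000275611877, 0.09880000352859497], [0.5580999851226807, 0.12970000505447388]]
ang 145.09253
blue 3748 [[0.8529, 0.141, 0.01], [0.8527, 0.0133, 0.01], [0.5866, 0.0086, 0.01], [0.5856, 0.1313, 0.01]]
[np.float64(0.2675), np.float64(0.1278), np.float64(0.2661), np.float64(0.1228)]
```

View pics/crop1.png

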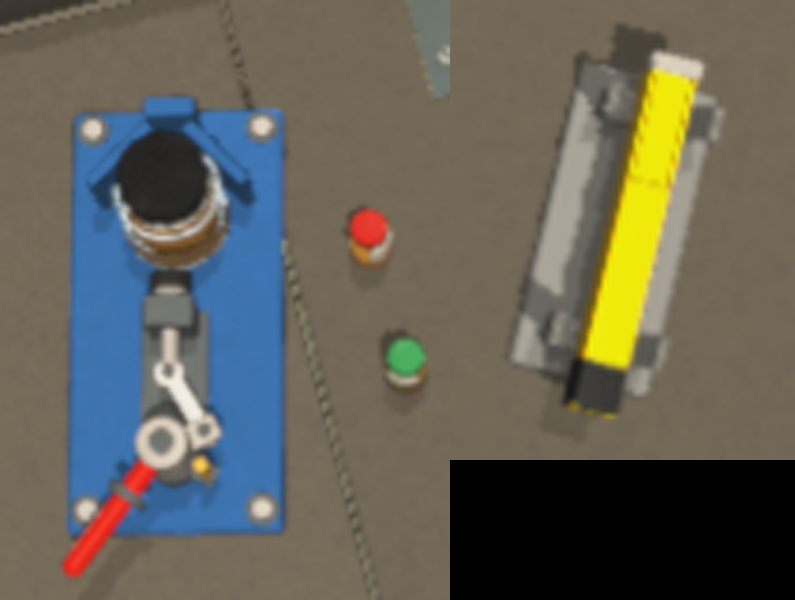

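The crop confirms the choice. The red handle runs from the hub at (160,440) to the tip at (70,570), and the brass pin is at (200,466). The jar has a black lid and amber contents. The bar lies in its rest with its silver mouth at the top, crop (677,58), and its black tail at (592,403).

```bash
cat >> h.py <<'E'
def pose():
    o=ctrl.get_obs();R=cv2.Rodrigues(np.array(o['tool_rot'],float))[0];return o,R
def to(p,phi=None):
    o,R=pose();d=np.array(p)-o['tool_pos'];f=np.degrees(np.arctan2(R[1,0],R[0,0]))
    print('t',o['t'],'pos',o['tool_pos'].round(4),'phi',f.round(2),'zaxis',R[:,2].round(4),'q6',o['q'][5].round(2),'open',round(o['opening'],4))
    print('d_tool cm',(R.T@d*100).round(2),'turn z rad',None if phi is None else round(np.radians(-(phi-f)),4))
    if phi is not None:
        c,s=np.cos(np.radians(phi)),np.sin(np.radians(phi));print('after turn cm',(np.array([[c,s,0],[s,-c,0],[0,0,-1]])@d*100).round(2))
E
python3 - <<'E'
from h import *
im=np.load('top0.npz')['im']
w=ray('top',[(479.3,287.6),(460.9,362.6)],.056);print(w,w.mean(0))
print('hub',ray('top',[(262.7,247.3)],.08))
z=np.load('scene0.npz')['dp'];print(z[225:300:15,240:300:15])
to((.474,-.373,.16),164.9)
E
```

```text
[[ 0.54676612 -0.39206948  0.056     ]
 [ 0.38803313 -0.34850925  0.056     ]] [ 0.46739963 -0.37028936  0.056     ]
hub [[0.6283343  0.07081438 0.08      ]]
[[0.9275022  1.2035182  1.1670984  1.1741278 ]
 [0.9779828  1.1130018  1.1177341  1.0060843 ]
 [0.93203825 0.92048216 1.0394745  1.0164582 ]
 [0.9415048  0.9083359  0.84272873 0.8469476 ]
 [0.8936147  0.8870903  0.8522092  0.852815  ]]
t 0.1 pos [0.2731 0.5616 0.2522] phi 154.06 zaxis [-0.001  -0.0016 -1.    ] q6 -0.12 open 0.0852
d_tool cm [-58.95 -75.24   9.35] turn z rad -0.1892
after turn cm [-43.74 -85.     9.22]
```

jog_arm --pt "0 0 0 -1.2 -2 0 1" --pt "0 0 0 -2.2 -3 0 1" --pt "0 0 0 -2.2 -3.1 0 1" --pt "0 0 0 -2.2 -3.1 0 1" --pt "0 0 0 -2.2 -3.1 0 1" --pt "0 0 0 -2.2 -3.1 0 1" --pt "0 0 0 -2.2 -3.1 0 1" --pt "0 0 0 -2.2 -3.1 0 1" --pt "0 0 0 -2.2 -3.1 0 1" --pt "0 0 0 -2.2 -3.1 0 1" --pt "0 0 0 -2.2 -3.1 0 1" --pt "0 0 0 -2.2 -3.1 0 1"

```text
t: 1.1
tool_pos: [0.3439, 0.1255, 0.2529]
tool_rot: [0.704, 3.061, 0.0]
contact_force: [1.1, 0.1, 0.3]
opening: 0.0854
```

jog_arm --pt "0 0 0 -2.2 -3.1 0 1" --pt "0 0 0 -2.2 -3.1 0 1" --pt "0 0 0 -2.2 -3.1 0 1" --pt "0 0 0 -2.2 -3.1 0 1" --pt "0 0 0 -2.2 -3.1 0 1" --pt "0 0 0 -2.2 -3.1 0 1" --pt "0 0 0 -2.2 -3.1 0 1" --pt "0 0 0 -2.2 -3 0 1" --pt "0 0 0 -2.2 -2.6 0 1" --pt "0 0 0 -2 -2 2 1" --pt "0 0 -0.09 0 0 2.5 1" --pt "0 0 -0.1 0 0 2 1"

```text
t: 2.1
tool_pos: [0.4118, -0.233, 0.1866]
tool_rot: [-0.409, -3.114, -0.001]
contact_force: [-0.0, 0.8, -0.7]
opening: 0.0853
```

```bash
python3 - <<'E'
from h import *
to((.4675,-.372,.12),164.9)
E
```

```text
t 2.1 pos [ 0.4118 -0.233   0.1866] phi 165.05 zaxis [-1.2e-03  9.0e-04 -1.0e+00] q6 -1.98 open 0.0853
d_tool cm [ -8.98 -11.99   6.64] turn z rad 0.0025
after turn cm [ -9.   -11.97   6.66]
```

jog_arm --pt "0 0 0.0025 -1.8 -2.4 1.2 1" --pt "0 0 0 -1.8 -2.4 1.2 1" --pt "0 0 0 -1.8 -2.4 1.2 1" --pt "0 0 0 -1.8 -2.4 1 1" --pt "0 0 0 -1.8 -2.4 1 1" --pt "0 0 0 0 0 0 1" --pt "0 0 0 0 0 0 1"

```text
t: 2.68
tool_pos: [0.467, -0.3713, 0.1304]
tool_rot: [-0.417, -3.111, -0.004]
contact_force: [0.2, 0.2, -0.1]
opening: 0.0855
```

```bash
python3 - <<'E'
from h import *
to((.4675,-.372,.042),164.9)
a,_=snap('top');b,_=snap('scene')
a=cv2.resize(a[270:380,420:510],(400,489));b=cv2.resize(b[190:300,420:530],(400,400));b=cv2.copyMakeBorder(b,0,89,0,0,cv2.BORDER_CONSTANT)
cv2.imwrite('pics/c2.png',np.hstack([a,b])[:,:,::-1])
E
```

```text
t 2.6833 pos [ 0.467  -0.3713  0.1304] phi 164.72 zaxis [-0.0025  0.0028 -1.    ] q6 -2.1 open 0.0855
d_tool cm [-0.1  -0.07  8.84] turn z rad -0.0031
after turn cm [-0.07 -0.06  8.84]
```

View pics/c2.png

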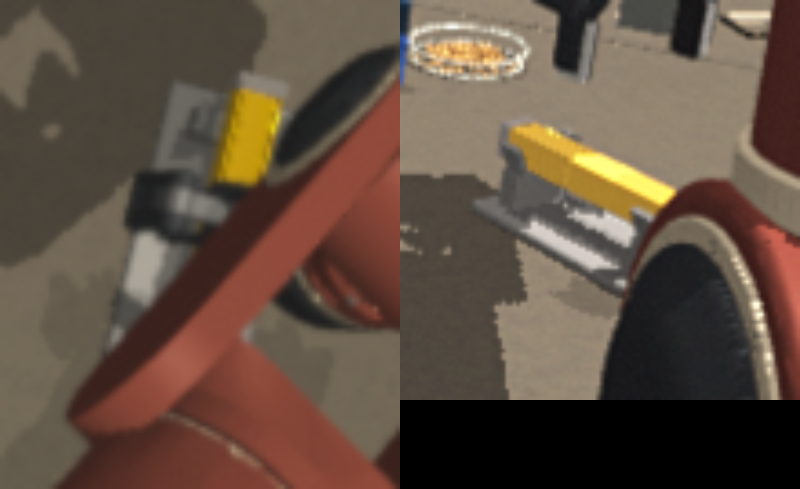

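The crop shows the left finger at (170,205), straddling the bar evenly. I'll descend and grip.

jog_arm --pt "0 0 0 0 0 1.5 1" --pt "0 0 0 0 0 1.7 1" --pt "0 0 0 0 0 1.7 1" --pt "0 0 0 0 0 1.5 1" --pt "0 0 0 0 0 1 1" --pt "0 0 0 0 0 0.8 1" --pt "0 0 0 0 0 0 0.6" --pt "0 0 0 0 0 0 0.4" --pt "0 0 0 0 0 0 0.3" --pt "0 0 0 0 0 0 0.2" --pt "0 0 0 0 0 0 0.15" --pt "0 0 0 0 0 0 0.1" --grip_force 40

```text
t: 3.78
tool_pos: [0.4682, -0.3716, 0.0514]
tool_rot: [0.415, 3.112, -0.002]
contact_force: [0.5, 0.4, 4.7]
opening: 0.0212
```

```bash
python3 - <<'E'
from h import *
to((.4675,-.372,.048),164.9);print(ctrl.get_obs()['contact_force'],ctrl.get_obs()['wrist_torque'])
E
```

```text
t 3.7833 pos [ 0.4682 -0.3716  0.0514] phi 164.79 zaxis [ 0.0015 -0.0012 -1.    ] q6 -2.1 open 0.0212
d_tool cm [ 0.06 -0.06  0.34] turn z rad -0.0019
after turn cm [ 0.06 -0.06  0.34]
[0.47734969 0.43114014 4.68691709] [ 0.13451453  0.02302096 -0.00030554]
```

jog_arm --pt "0 0 0 0 0 0 0" --pt "0 0 0 0 0 0 0" --pt "0 0 0 0 0 0 0" --grip_force 90

```text
t: 4.03
tool_pos: [0.4684, -0.3718, 0.0516]
tool_rot: [0.415, 3.112, -0.002]
contact_force: [-0.4, -0.3, 4.6]
opening: 0.0209
```

```bash
python3 - <<'E'
from h import *
to((.4675,-.372,.048),164.9);o=ctrl.get_obs();print(o['contact_force'],o['wrist_torque'])
E
```

```text
t 4.0333 pos [ 0.4684 -0.3718  0.0516] phi 164.8 zaxis [ 0.0016 -0.0015 -1.    ] q6 -2.1 open 0.0209
d_tool cm [ 0.08 -0.04  0.36] turn z rad -0.0018
after turn cm [ 0.08 -0.04  0.36]
[-0.38906846 -0.27602849  4.61981254] [0.14933386 0.01427469 0.01501485]
```

jog_arm --pt "0 0 0 0 0 -0.5 0" --pt "0 0 0 0 0 -1 0" --pt "0 0 0 0 0 -1.5 0" --pt "0 0 0 0 0 -2 0" --pt "0 0 0 0 0 -2 0" --pt "0 0 0 0 0 -2 0" --pt "0 0 0 0 0 -1 0" --pt "0 0 0 0 0 0 0" --pt "0 0 0 0 0 0 0"

```text
t: 4.78
tool_pos: [0.4675, -0.371, 0.1503]
tool_rot: [0.416, 3.114, -0.0]
contact_force: [0.3, 0.2, -2.0]
opening: 0.0204
```

```bash
python3 - <<'E'
from h import *
c,s=np.cos(np.radians(145.1)),np.sin(np.radians(145.1))
piv=np.array([.629,.0715]);r=.0915+.085+.03
to((piv[0]+r*c,piv[1]+r*s,.13),145.1);o=ctrl.get_obs();print(o['contact_force'],o['wrist_torque'])
E
```

```text
t 4.7833 pos [ 0.4675 -0.371   0.1503] phi 164.8 zaxis [ 2.e-04 -3.e-04 -1.e+00] q6 -2.1 open 0.0204
d_tool cm [15.47 53.9   2.02] turn z rad 0.3438
after turn cm [32.73 45.53  2.03]
[ 0.31971162  0.1808228  -1.9683971 ] [ 0.03853689 -0.01677813 -0.08659979]
```

jog_arm --pt "0 0 0 0.4 1.5 0 0" --pt "0 0 0 0.8 3 0 0" --pt "0 0 0 1 3.6 0 0" --pt "0 0 0 1 3.6 0 0" --pt "0 0 0 1 3.6 0 0" --pt "0 0 0 1 3.6 0 0" --pt "0 0 0 1 3.6 0 0" --pt "0 0 0 1 3.6 0 0" --pt "0 0 0 1 3.6 0 0" --pt "0 0 0 1 3.6 0 0" --pt "0 0 0 1 3.6 0 0" --pt "0 0 0 1 3.6 0 0"

```text
t: 5.78
tool_pos: [0.4636, 0.0515, 0.1483]
tool_rot: [-0.415, -3.111, 0.0]
contact_force: [1.6, -1.2, -1.3]
opening: 0.0208
```

jog_arm --pt "0 0 0 1 3.6 0 0" --pt "0 0 0 1 3.6 0 0" --pt "0 0 0 1 3 0 0" --pt "0 0 0 0.7 2.2 0 0" --pt "0 0 0 0.3 1 0 0" --pt "0 0 0.086 0 0 0 0" --pt "0 0 0.086 0 0 0.5 0" --pt "0 0 0.086 0 0 0.5 0" --pt "0 0 0.086 0 0 0.5 0" --pt "0 0 0 0 0 0 0" --pt "0 0 0 0 0 0 0"

```text
t: 6.7
tool_pos: [0.461, 0.1885, 0.1338]
tool_rot: [-0.939, -2.995, 0.003]
contact_force: [-0.2, -0.5, -2.1]
opening: 0.0204
```

```bash
python3 - <<'E'
from h import *
c,s=np.cos(np.radians(145.1)),np.sin(np.radians(145.1))
piv=np.array([.629,.0715]);r=.0915+.085+.03
to((piv[0]+r*c,piv[1]+r*s,.0726),145.1);o=ctrl.get_obs();print(o['contact_force'],o['wrist_torque'])
E
```

```text
t 6.7 pos [0.461  0.1885 0.1338] phi 145.2 zaxis [-3.1e-03 -9.0e-04 -1.0e+00] q6 -0.72 open 0.0204
d_tool cm [0.17 0.03 6.12] turn z rad 0.0017
after turn cm [0.18 0.02 6.12]
[-0.19416117 -0.49680058 -2.06979602] [ 0.01047305 -0.01268539  0.04517203]
```

jog_arm --pt "0 0 0 0.1 0 1 0" --pt "0 0 0 0.1 0 1.5 0" --pt "0 0 0 0 0 1.5 0" --pt "0 0 0 0 0 1.1 0" --pt "0 0 0 0 0 0.8 0" --pt "0 0 0 0 0 0.2 0" --pt "0 0 0 0 0 0 0" --pt "0 0 0 0 0 0 0"

```text
t: 7.37
tool_pos: [0.4611, 0.1902, 0.0748]
tool_rot: [0.942, 2.996, 0.001]
contact_force: [0.6, 0.5, -1.0]
opening: 0.02
```

```bash
cat > look.py <<'E'
from h import *
import sys
f=sys.argv[1]
c,s=np.cos(np.radians(145.1)),np.sin(np.radians(145.1))
piv=np.array([.629,.0715]);r=.0915+.085+.03
to((piv[0]+r*c,piv[1]+r*s,.0726),145.1);o=ctrl.get_obs();print(o['contact_force'],o['wrist_torque'])
a,_=snap('top');b,_=snap('scene');np.savez(f+'.npz',a=a,b=b)
A=cv2.resize(a[235:325,180:290],(440,360),interpolation=cv2.INTER_CUBIC);B=cv2.resize(b[245:335,210:300],(360,360),interpolation=cv2.INTER_CUBIC)
cv2.imwrite('pics/%s.png'%f,np.hstack([A,B])[:,:,::-1])
E
python3 look.py c3
```

```text
t 7.3667 pos [0.4611 0.1902 0.0748] phi 145.1 zaxis [ 8.e-04  2.e-04 -1.e+00] q6 -0.72 open 0.02
d_tool cm [ 0.09 -0.13  0.22] turn z rad -0.0
after turn cm [ 0.09 -0.13  0.22]
[ 0.5790711   0.54297821 -0.98403205] [ 0.00395807 -0.04923261 -0.04336537]
```

View pics/c3.png

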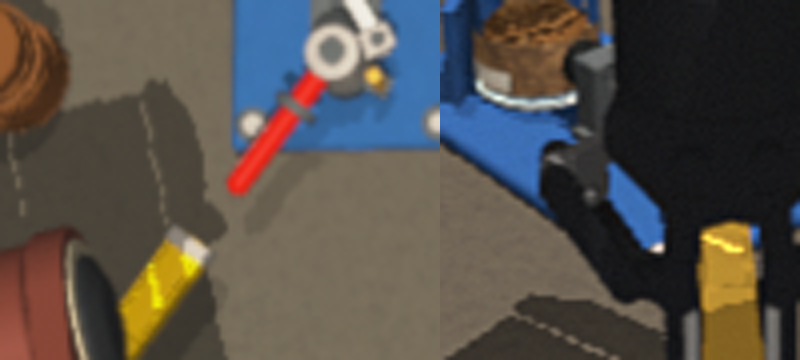

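```bash
cat > fit.py <<'E'
from h import *
import sys
def fit(im,x0,y0,x1,y1,kind):
    h=cv2.cvtColor(im,cv2.COLOR_RGB2HSV).astype(int);H,S,V=h[...,0],h[...,1],h[...,2]
    m=((H>17)&(H<35)&(S>130)&(V>60)) if kind=='y' else (((H<6)|(H>174))&(S>150)&(V>80))
    o=np.zeros_like(m);o[y0:y1,x0:x1]=m[y0:y1,x0:x1]
    n,l,s,c=cv2.connectedComponentsWithStats(o.astype(np.uint8));p=np.argwhere(l==1+s[1:,4].argmax())[:,::-1]
    return ray('top',p,.066)[:,:2]
im=np.load(sys.argv[1]+'.npz')['a'];o,R=pose()
R2=fit(im,225,235,275,290,'r');Y=fit(im,205,285,240,325,'y')
def line(w):
    # mid of the silhouette per 3 mm slice along the axis
    c=w.mean(0);e=np.linalg.svd(w-c,full_matrices=False)[2][0];e=e if e[1]>0 else -e
    for _ in range(3):
        n=np.array([-e[1],e[0]]);s=(w-c)@e;d=(w-c)@n;q=[]
        for k in np.arange(s.min()+.006,s.max()-.006,.003):
            i=abs(s-k)<.003
            if i.sum()>3:q.append((k,(d[i].max()+d[i].min())/2,np.ptp(d[i])))
        q=np.array(q);a,b=np.polyfit(q[:,0],q[:,1],1);c=c+b*n;e=e+a*n;e/=np.linalg.norm(e)
    return c,e,s.min(),s.max(),q[:,2].mean()
cr,er,r0,r1,wr=line(R2);cy,ey,y0,y1,wy=line(Y)
print('red ang',np.degrees(np.arctan2(er[1],er[0])),'w',wr,'tip',cr+er*r1,'len',r1-r0)
print('bar ang',np.degrees(np.arctan2(ey[1],ey[0])),'w',wy,'band end',cy+ey*y0)
n=np.array([-er[1],er[0]]);print('tcp pos along/lat rel. red tip line',(o['tool_pos'][:2]-cr)@er-r1,(o['tool_pos'][:2]-cr)@n)
print('bar line lat to red line at yellow start/mid',(cy+ey*y0-cr)@n,(cy-cr)@n,'bar line lat to tcp',(o['tool_pos'][:2]-cy)@np.array([-ey[1],ey[0]]))
E
python3 fit.py c3
```

```text
red ang 145.30196332725063 w 0.012022630509094221 tip [0.55415975 0.12425946] len 0.05297041122139724
bar ang 151.31374924863158 w 0.024547505525858323 band end [0.52311417 0.1502093 ]
tcp pos along/lat rel. red tip line 0.1138174216001443 -0.0014752180090738239
bar line lat to red line at yellow start/mid -0.003662266732502836 -0.0006906134130124507 bar line lat to tcp -0.005525046174931591
```

```bash
cat >> fit.py <<'E'
print('slices in the frame of the red line: along from tip, lat min, max, mid (mm)')
s=(Y-cr)@er-r1;d=(Y-cr)@n
for k in np.arange(s.min()+.004,s.max(),.004):
    i=abs(s-k)<.003
    if i.sum()>3: print(*(np.array([k,d[i].min(),d[i].max(),(d[i].min()+d[i].max())/2])*1e3).round(1))
E
python3 fit.py c3 | tail -12
python3 - <<'E'
import numpy as np,cv2
a=np.load('c3.npz')['a'];cv2.imwrite('pics/z4.png',cv2.resize(a[285:325,205:245],(600,600),interpolation=cv2.INTER_NEAREST)[:,:,::-1])
E
```

```text
56.8 -14.7 12.0 -1.3
60.8 -15.2 11.1 -2.1
64.8 -14.4 11.8 -1.3
68.8 -14.9 11.3 -1.8
72.8 -14.1 12.1 -1.0
76.8 -15.1 11.6 -1.8
80.8 -15.1 12.4 -1.4
84.8 -14.3 11.9 -1.2
88.8 -10.1 11.4 0.7
92.8 -6.3 11.7 2.7
96.8 -0.8 11.2 5.2
100.8 1.7 10.7 6.2
```

View pics/z4.png

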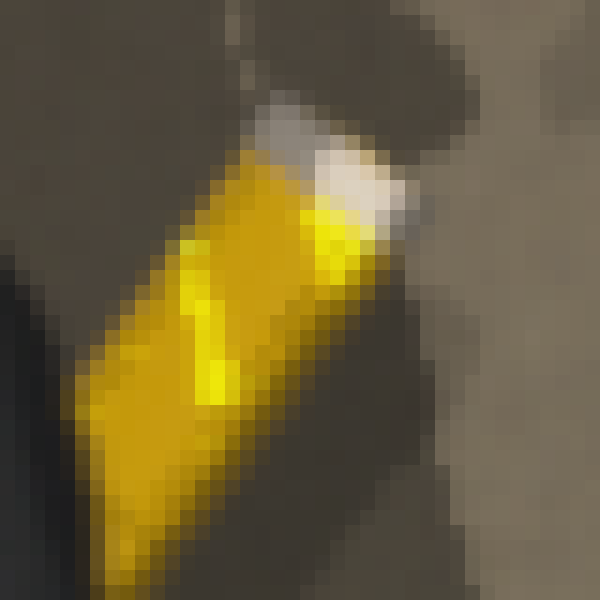

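The close crop shows the bar's mouth at crop pixel (330,150). The bar runs parallel to the handle, and its centre line sits 1.45 mm to one side of the handle's. The camera and the TCP agree on that offset. I'll correct it and approach.

jog_arm --pt "0 0 -0.003 -0.3 -0.11 0.1 0" --pt "0 0 0 -0.6 0 0.1 0" --pt "0 0 0 -0.6 0 0 0" --pt "0 0 0 -0.5 0 0 0" --pt "0 0 0 -0.2 0 0 0" --pt "0 0 0 0 0 0 0" --pt "0 0 0 0 0 0 0" --pt "0 0 0 0 0 0 0"

```text
t: 8.13
tool_pos: [0.4779, 0.1766, 0.0722]
tool_rot: [-0.938, -2.998, 0.0]
contact_force: [-0.2, -0.2, -1.8]
opening: 0.0203
```

```bash
python3 look.py c4; python3 fit.py c4
```

```text
t 8.1333 pos [0.4779 0.1766 0.0722] phi 145.26 zaxis [-4.e-04  0.e+00 -1.e+00] q6 -0.76 open 0.0203
d_tool cm [ 2.25  0.03 -0.04] turn z rad 0.0028
after turn cm [ 2.25  0.02 -0.04]
[-0.21675831 -0.18209945 -1.84426497] [-0.00875783  0.04800122  0.05506137]
red ang 145.3019642366108 w 0.0120226309642951 tip [0.55415975 0.12425947] len 0.05297041028012137
bar ang 154.4051380131419 w 0.02266996097001609 band end [0.5409394  0.13646255]
tcp pos along/lat rel. red tip line 0.09258561343150548 0.0002937735286364604
bar line lat to red line at yellow start/mid -0.0025072273866557004 0.001682157546772948 bar line lat to tcp -0.009063799356831497
slices in the frame of the red line: along from tip, lat min, max, mid (mm)
22.5 -13.1 13.9 0.4
26.5 -12.9 13.9 0.5
30.5 -12.9 14.2 0.7
34.5 -12.6 14.2 0.8
38.5 -13.0 13.2 0.1
42.5 -12.3 14.0 0.9
46.5 -13.2 13.5 0.1
50.5 -13.2 13.8 0.3
54.5 -12.5 13.8 0.7
58.5 -11.2 13.3 1.0
62.5 -7.4 13.6 3.1
66.5 -1.9 13.6 5.8
70.5 0.6 12.6 6.6
74.5 6.1 13.3 9.7
78.5 9.9 12.9 11.4
```

jog_arm --pt "0 0 0 -0.2 0.06 0 0" --pt "0 0 0 -0.4 0 0 0" --pt "0 0 0 -0.4 0 0 0" --pt "0 0 0 -0.4 0 0 0" --pt "0 0 0 -0.2 0 0 0" --pt "0 0 0 0 0 0 0"

```text
t: 8.73
tool_pos: [0.4921, 0.1677, 0.0724]
tool_rot: [0.939, 2.998, 0.0]
contact_force: [0.7, 0.6, -1.1]
opening: 0.0207
```

jog_arm --pt "0 0 0 -0.4 0 0 0" --pt "0 0 0 -0.4 0 0 0" --pt "0 0 0 0 0 0 0"

```text
t: 8.98
tool_pos: [0.4988, 0.1631, 0.0725]
tool_rot: [0.938, 2.998, 0.0]
contact_force: [-0.2, 0.1, -1.0]
opening: 0.0206
```

```bash
cat > st.py <<'E'
from h import *
o,R=pose();tip=np.array([.55416,.12426]);e=np.array([np.cos(np.radians(145.3)),np.sin(np.radians(145.3))]);d=o['tool_pos'][:2]-tip
print('t',o['t'],'along',(d@e*1e3).round(1),'lat',(d@[-e[1],e[0]]*1e3).round(2),'z',o['tool_pos'][2].round(4),'phi',np.degrees(np.arctan2(R[1,0],R[0,0])).round(2),'F tool',(R.T@o['contact_force']).round(1),'M tool',(R.T@o['wrist_torque']).round(2),'open',o['opening'].round(4))
E
python3 st.py
```

```text
Traceback (most recent call last):
  File "st.py", line 3, in <module>
    print('t',o['t'],'along',(d@e*1e3).round(1),'lat',(d@[-e[1],e[0]]*1e3).round(2),'z',o['tool_pos'][2].round(4),'phi',np.degrees(np.arctan2(R[1,0],R[0,0])).round(2),'F tool',(R.T@o['contact_force']).round(1),'M tool',(R.T@o['wrist_torque']).round(2),'open',o['opening'].round(4))
                                                                                                                                                                                                                                                                   ^^^^^^^^^^^^^^^^^^
AttributeError: 'float' object has no attribute 'round'
```

jog_arm --pt "0 0 0 -0.4 0 0 0" --pt "0 0 0 -0.4 0 0 0" --pt "0 0 0 -0.4 0 0 0" --pt "0 0 0 -0.4 0 0 0" --pt "0 0 0 -0.4 0 0 0" --pt "0 0 0 -0.3 0 0 0" --pt "0 0 0 0 0 0 0" --pt "0 0 0 0 0 0 0"

```text
t: 9.65
tool_pos: [0.5171, 0.1502, 0.0723]
tool_rot: [-0.938, -2.998, 0.0]
contact_force: [-0.5, 0.9, -2.9]
opening: 0.0205
```

```bash
sed -i "s/o\['opening'\].round(4)/round(o['opening'],4)/" st.py; python3 st.py
```

```text
t 9.65 along 45.2 lat -0.27 z 0.0723 phi 145.24 F tool [0.9 0.4 2.9] M tool [ 0.02 -0.03  0.04] open 0.0205
```

jog_arm --pt "0 0 0 -0.3 0 0 0" --pt "0 0 0 -0.3 0 0 0" --pt "0 0 0 -0.2 0 0 0" --pt "0 0 0 -0.1 0 0 0" --pt "0 0 0 0 0 0 0" --pt "0 0 0 0 0 0 0"

```text
t: 10.15
tool_pos: [0.5244, 0.1452, 0.0723]
tool_rot: [-0.938, -2.998, 0.0]
contact_force: [0.5, -0.6, -1.8]
opening: 0.0204
```

```bash
python3 st.py
```

```text
t 10.15 along 36.3 lat -0.27 z 0.0723 phi 145.26 F tool [-0.8 -0.2  1.8] M tool [ 0.   -0.01  0.02] open 0.0204
```

jog_arm --pt "0 0 0 -0.1 0 0 0" --pt "0 0 0 -0.1 0 0 0" --pt "0 0 0 0 0 0 0" --pt "0 0 0 0 0 0 0"

```text
t: 10.48
tool_pos: [0.5261, 0.1441, 0.0723]
tool_rot: [-0.938, -2.998, 0.0]
contact_force: [0.3, -0.7, -1.4]
opening: 0.0203
```

```bash
python3 st.py
```

```text
t 10.4833 along 34.4 lat -0.32 z 0.0723 phi 145.26 F tool [-0.7 -0.4  1.4] M tool [-0.02  0.01 -0.01] open 0.0203
```

jog_arm --pt "0 0 0 -0.1 0 0 0" --pt "0 0 0 -0.1 0 0 0" --pt "0 0 0 0 0 0 0" --pt "0 0 0 0 0 0 0"

```text
t: 10.82
tool_pos: [0.5278, 0.1429, 0.0723]
tool_rot: [0.938, 2.998, 0.0]
contact_force: [-0.0, 0.3, -1.5]
opening: 0.0205
```

```bash
python3 st.py
```

```text
t 10.8167 along 32.3 lat -0.32 z 0.0723 phi 145.26 F tool [0.2 0.2 1.5] M tool [-0.02 -0.08 -0.  ] open 0.0205
```

jog_arm --pt "0 0 0 -0.1 0 0 0" --pt "0 0 0 -0.1 0 0 0" --pt "0 0 0 0 0 0 0" --pt "0 0 0 0 0 0 0"

```text
t: 11.15
tool_pos: [0.5294, 0.1418, 0.0723]
tool_rot: [0.938, 2.998, 0.0]
contact_force: [0.8, -0.1, -1.5]
opening: 0.0206
```

```bash
python3 st.py
```

```text
t 11.15 along 30.3 lat -0.33 z 0.0723 phi 145.26 F tool [-0.7  0.4  1.5] M tool [-0.   -0.05 -0.01] open 0.0206
```

jog_arm --pt "0 0 0 -0.1 0 0 0" --pt "0 0 0 -0.1 0 0 0" --pt "0 0 0 0 0 0 0" --pt "0 0 0 0 0 0 0"

```text
t: 11.48
tool_pos: [0.53, 0.1414, 0.0721]
tool_rot: [-0.937, -2.995, -0.001]
contact_force: [-4.9, 2.6, 0.5]
opening: 0.0205
```

```bash
python3 st.py; python3 - <<'E'
from h import *
a,_=snap('top');b,_=snap('scene')
A=cv2.resize(a[225:305,200:300],(500,400),interpolation=cv2.INTER_CUBIC);B=cv2.resize(b[230:310,230:290],(300,400),interpolation=cv2.INTER_CUBIC)
cv2.imwrite('pics/c5.png',np.hstack([A,B])[:,:,::-1])
E
```

```text
t 11.4833 along 29.6 lat -0.32 z 0.0721 phi 145.26 F tool [ 5.5 -0.6 -0.5] M tool [0.04 0.58 0.03] open 0.0205
```

View pics/c5.png

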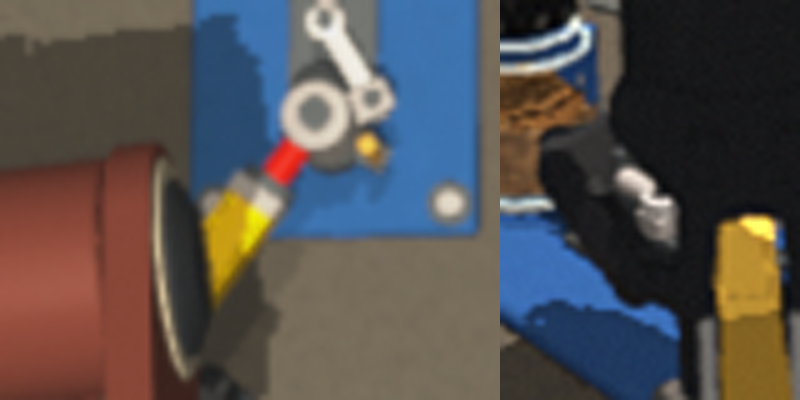

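The crop shows the bar's silver band against the collar at crop pixel (262,190), with 5.5 N of axial contact, so the bar is fully on. I'll ease the preload and start the swing.

jog_arm --pt "0 0 0 0.08 0 0 0" --pt "0 0 -0.015 0 -0.18 0 0" --pt "0 0 -0.03 0 -0.363 0 0" --pt "0 0 -0.03 0 -0.363 0 0" --pt "0 0 -0.03 0 -0.363 0 0" --pt "0 0 -0.03 0 -0.363 0 0" --pt "0 0 -0.03 0 -0.363 0 0" --pt "0 0 0 0 0 0 0" --grip_force 110

```text
t: 12.25
tool_pos: [0.5198, 0.1245, 0.0722]
tool_rot: [-0.686, -3.065, -0.003]
contact_force: [-0.8, 6.3, -2.0]
opening: 0.0197
```

```bash
cat > sw.py <<'E'
from h import *
o,R=pose();d=o['tool_pos'][:2]-[.6294,.0722]
print('t',o['t'],'r',(np.hypot(*d)*1e3).round(1),'az',np.degrees(np.arctan2(d[1],d[0]))%360,'phi',np.degrees(np.arctan2(R[1,0],R[0,0]))%360,'lever',np.radians(np.degrees(np.arctan2(d[1],d[0]))%360-145.3).round(3),'z',o['tool_pos'][2].round(4),'F tool',(R.T@o['contact_force']).round(1),'M tool',(R.T@o['wrist_torque']).round(2),'q6',o['q'][5])
E
python3 sw.py
```

```text
t 12.25 r 121.4 az 154.4665244038663 phi 154.7534784307607 lever 0.16 z 0.0722 F tool [3.4 5.4 2. ] M tool [-0.74  0.52 -0.05] q6 -1.0362848938970166
```

jog_arm --pt "0 0 -0.03 0 -0.363 0 0" --pt "0 0 -0.03 0 -0.363 0 0" --pt "0 0 -0.03 0 -0.363 0 0" --pt "0 0 -0.03 0 -0.363 0 0" --pt "0 0 -0.03 0 -0.363 0 0" --pt "0 0 -0.03 0 -0.363 0 0" --pt "0 0 -0.03 0 -0.363 0 0" --pt "0 0 -0.03 0 -0.363 0 0" --pt "0 0 0 0 0 0 0"

```text
t: 13.0
tool_pos: [0.5104, 0.0981, 0.0722]
tool_rot: [-0.315, -3.125, -0.007]
contact_force: [-0.5, 9.3, -3.2]
opening: 0.0201
```

```bash
python3 sw.py
```

```text
t 13.0 r 121.8 az 167.7400949344808 phi 168.4733517612467 lever 0.392 z 0.0722 F tool [2.3 9.  3.3] M tool [-1.36  0.42 -0.02] q6 -1.3270392442182792
```

jog_arm --pt "0 0 -0.03 -0.006 -0.363 0 0" --pt "0 0 -0.03 -0.006 -0.363 0 0" --pt "0 0 -0.03 -0.006 -0.363 0 0" --pt "0 0 -0.03 -0.006 -0.363 0 0" --pt "0 0 -0.03 -0.006 -0.363 0 0" --pt "0 0 -0.03 -0.006 -0.363 0 0" --pt "0 0 -0.03 -0.006 -0.363 0 0" --pt "0 0 -0.03 -0.006 -0.363 0 0" --pt "0 0 -0.03 -0.006 -0.363 0 0" --pt "0 0 -0.03 -0.006 -0.363 0 0" --pt "0 0 -0.03 -0.006 -0.363 0 0" --pt "0 0 0 0 0 0 0"

```text
t: 14.0
tool_pos: [0.508, 0.0585, 0.072]
tool_rot: [0.202, -3.132, -0.007]
contact_force: [-5.5, 9.8, 1.1]
opening: 0.0203
```

```bash
python3 sw.py
```

```text
t 14.0 r 122.2 az 186.45893146357955 phi 187.38349270848656 lever 0.718 z 0.072 F tool [ 4.2 10.5 -1. ] M tool [-1.57  0.43 -0.05] q6 -1.7348167303630666
```

jog_arm --pt "0 0 -0.03 -0.003 -0.363 0 0" --pt "0 0 -0.03 -0.003 -0.363 0 0" --pt "0 0 -0.03 -0.003 -0.363 0 0" --pt "0 0 -0.03 -0.003 -0.363 0 0" --pt "0 0 -0.025 -0.003 -0.3 0 0" --pt "0 0 -0.025 -0.003 -0.3 0 0" --pt "0 0 -0.02 -0.003 -0.24 0 0" --pt "0 0 -0.02 -0.003 -0.24 0 0" --pt "0 0 0 0 0 0 0"

```text
t: 14.75
tool_pos: [0.5134, 0.033, 0.0719]
tool_rot: [0.53, -3.093, -0.004]
contact_force: [-7.6, 4.4, 2.3]
opening: 0.0202
```

```bash
python3 sw.py
```

```text
t 14.75 r 122.4 az 198.67500535993466 phi 199.44805642979824 lever 0.932 z 0.0719 F tool [ 5.7  6.7 -2.3] M tool [-1.03  0.48 -0.11] q6 -1.992346429513437
```

jog_arm --pt "0 0 -0.02 0.005 -0.24 0 0" --pt "0 0 -0.02 0.005 -0.24 0 0" --pt "0 0 -0.02 0.005 -0.24 0 0" --pt "0 0 -0.015 0.005 -0.18 0 0" --pt "0 0 -0.015 0.005 -0.18 0 0" --pt "0 0 -0.015 0.005 -0.18 0 0" --pt "0 0 -0.015 0.005 -0.18 0 0" --pt "0 0 -0.01 0 -0.12 0 0" --pt "0 0 0 0 0 0 0"

```text
t: 15.5
tool_pos: [0.5197, 0.0176, 0.0719]
tool_rot: [0.73, -3.053, -0.001]
contact_force: [-5.5, 1.3, -0.7]
opening: 0.0207
```

```bash
python3 sw.py
```

```text
t 15.5 r 122.5 az 206.4368659355033 phi 206.8867022211555 lever 1.067 z 0.0719 F tool [4.3 3.7 0.7] M tool [-0.51  0.42 -0.14] q6 -2.1488226673994473
```

jog_arm --pt "0 0 -0.01 0.003 -0.12 0 0" --pt "0 0 -0.01 0.003 -0.12 0 0" --pt "0 0 -0.01 0.003 -0.12 0 0" --pt "0 0 -0.01 0.003 -0.12 0 0" --pt "0 0 -0.01 0.003 -0.12 0 0" --pt "0 0 -0.01 0.003 -0.12 0 0" --pt "0 0 -0.01 0.003 -0.12 0 0" --pt "0 0 -0.01 0.003 -0.12 0 0" --pt "0 0 0 0 0 0 0"

```text
t: 16.25
tool_pos: [0.5253, 0.0077, 0.0721]
tool_rot: [0.852, -3.024, 0.005]
contact_force: [-3.2, -6.3, -4.0]
opening: 0.0202
```

```bash
python3 sw.py
```

```text
t 16.25 r 122.4 az 211.80283478150167 phi 211.46071203368626 lever 1.161 z 0.0721 F tool [ 6.  -3.7  4. ] M tool [ 0.54  0.84 -0.03] q6 -2.2442853936618086
```

jog_arm --pt "0 0 -0.01 0.003 -0.12 0 0" --pt "0 0 -0.01 0.003 -0.12 0 0" --pt "0 0 -0.01 0.003 -0.12 0 0" --pt "0 0 0 0 0 0 0" --pt "0 0 0 0 0 0 0"

```text
t: 16.67
tool_pos: [0.5274, 0.0045, 0.0722]
tool_rot: [-0.897, 3.011, -0.006]
contact_force: [-0.9, -6.3, -4.4]
opening: 0.02
```

```bash
python3 sw.py
```

```text
t 16.6667 r 122.4 az 213.58757619821745 phi 213.1789078140809 lever 1.192 z 0.0722 F tool [ 4.2 -4.7  4.5] M tool [ 0.64  0.81 -0.06] q6 -2.279548177574055
```

jog_arm --pt "0 0 -0.01 0.003 -0.12 0 0" --pt "0 0 -0.01 0.003 -0.12 0 0" --pt "0 0 0 0 0 0 0" --pt "0 0 0 0 0 0 0"

```text
t: 17.0
tool_pos: [0.5288, 0.0024, 0.0722]
tool_rot: [-0.927, 3.001, -0.006]
contact_force: [-1.8, -5.8, -4.4]
opening: 0.02
```

```bash
python3 sw.py
```

```text
t 17.0 r 122.5 az 214.74722030595004 phi 214.33425609392862 lever 1.212 z 0.0722 F tool [ 4.7 -3.7  4.4] M tool [ 0.72  0.81 -0.13] q6 -2.3031735662743276
```

jog_arm --pt "0 0 -0.01 0.003 -0.12 0 0" --pt "0 0 -0.01 0.003 -0.12 0 0" --pt "0 0 0 0 0 0 0" --pt "0 0 0 0 0 0 0"

```text
t: 17.33
tool_pos: [0.5301, 0.0005, 0.0722]
tool_rot: [-0.957, 2.992, -0.006]
contact_force: [-0.5, -4.9, -4.6]
opening: 0.0199
```

```bash
python3 sw.py
```

```text
t 17.3333 r 122.5 az 215.85161112724703 phi 215.46648508567677 lever 1.231 z 0.0722 F tool [ 3.2 -3.7  4.6] M tool [ 0.6   0.77 -0.08] q6 -2.3265059508078787
```

jog_arm --pt "0 0 -0.01 0.003 -0.12 0 0" --pt "0 0 -0.01 0.003 -0.12 0 0" --pt "0 0 0 0 0 0 0" --pt "0 0 0 0 0 0 0"

```text
t: 17.67
tool_pos: [0.531, -0.0007, 0.0723]
tool_rot: [0.985, -2.983, 0.002]
contact_force: [-2.2, -5.4, -3.8]
opening: 0.0201
```

```bash
python3 sw.py
```

```text
t 17.6667 r 122.4 az 216.5197516402426 phi 216.56121358247216 lever 1.243 z 0.0723 F tool [ 5.  -3.   3.8] M tool [0.5  0.88 0.26] q6 -2.3490870409668303
```

jog_arm --pt "0 0 0 0.002 -0.1 0 0" --pt "0 0 0 0 0 0 0" --pt "0 0 0 0 0 0 0"

```text
t: 17.92
tool_pos: [0.5312, -0.0009, 0.0722]
tool_rot: [0.986, -2.982, 0.0]
contact_force: [-3.0, -3.6, -2.8]
opening: 0.0201
```

```bash
python3 sw.py
```

```text
t 17.9167 r 122.4 az 216.6548382779208 phi 216.59405035049377 lever 1.245 z 0.0722 F tool [ 4.5 -1.1  2.8] M tool [0.19 0.9  0.06] q6 -2.350775685650296
```

jog_arm --pt "0 0 0 0.002 -0.1 0 0" --pt "0 0 0 0 0 0 0" --pt "0 0 0 0 0 0 0"

```text
t: 18.17
tool_pos: [0.5314, -0.0012, 0.0721]
tool_rot: [0.987, -2.981, -0.002]
contact_force: [-4.4, -2.1, -2.0]
opening: 0.02
```

```bash
python3 sw.py
```

```text
t 18.1667 r 122.4 az 216.82238259051027 phi 216.6307299393804 lever 1.248 z 0.0721 F tool [4.8 0.9 2. ] M tool [-0.2   0.74 -0.12] q6 -2.3527030996474596
```

jog_arm --pt "0 0 0 0.002 -0.1 0 0" --pt "0 0 0 0.002 -0.1 0 0" --pt "0 0 0 0 0 0 0" --pt "0 0 0 0 0 0 0"

```text
t: 18.5
tool_pos: [0.5324, -0.0025, 0.072]
tool_rot: [0.987, -2.981, -0.003]
contact_force: [-6.1, -1.3, -2.3]
opening: 0.02
```

```bash
python3 sw.py
```

```text
t 18.5 r 122.4 az 217.5928061684779 phi 216.6498076536858 lever 1.262 z 0.072 F tool [5.7 2.5 2.3] M tool [-0.33  0.72 -0.18] q6 -2.355704391015115
```

jog_arm --pt "0 0 0 0.002 -0.1 0 0" --pt "0 0 0 0.002 -0.1 0 0" --pt "0 0 0 0 0 0 0" --pt "0 0 0 0 0 0 0"

```text
t: 18.83
tool_pos: [0.5329, -0.0032, 0.0718]
tool_rot: [0.988, -2.979, -0.006]
contact_force: [-8.2, 1.3, -1.1]
opening: 0.0201
```

```bash
python3 sw.py
```

```text
t 18.8333 r 122.5 az 218.01870881484092 phi 216.6853413938527 lever 1.269 z 0.0718 F tool [5.8 6.  1.1] M tool [-0.96  0.58 -0.43] q6 -2.3590373462186855
```

jog_arm --pt "0 0 -0.008 0.002 -0.1 0 0" --pt "0 0 0 0.002 -0.1 0 0" --pt "0 0 0 0 0 0 0" --pt "0 0 0 0 0 0 0"

```text
t: 19.17
tool_pos: [0.5336, -0.0041, 0.0717]
tool_rot: [1.0, -2.975, -0.009]
contact_force: [-8.8, 5.1, 1.7]
opening: 0.0198
```

```bash
python3 sw.py
```

```text
t 19.1667 r 122.4 az 218.5355073162656 phi 217.17102516129492 lever 1.278 z 0.0717 F tool [ 3.9  9.3 -1.7] M tool [-1.49  0.48 -0.67] q6 -2.370180379102705
```

jog_arm --pt "0 0 -0.01 0.002 -0.1 0 0" --pt "0 0 -0.01 0.002 -0.1 0 0" --pt "0 0 -0.005 0 0 0 0" --pt "0 0 0 0 0 0 0"

```text
t: 19.5
tool_pos: [0.5347, -0.0054, 0.0717]
tool_rot: [1.036, -2.962, -0.011]
contact_force: [-9.4, 6.0, 1.5]
opening: 0.0199
```

```bash
python3 sw.py
```

```text
t 19.5 r 122.4 az 219.34012440339012 phi 218.56663696366806 lever 1.292 z 0.0717 F tool [ 3.6 10.5 -1.4] M tool [-1.6   0.35 -0.4 ] q6 -2.397363848453194
```

jog_arm --pt "0 0 -0.002 0.002 -0.08 0 0" --pt "0 0 -0.002 0.002 -0.08 0 0" --pt "0 0 0 0 0 0 0" --pt "0 0 0 0 0 0 0"

```text
t: 19.83
tool_pos: [0.5352, -0.006, 0.0715]
tool_rot: [1.043, -2.959, -0.014]
contact_force: [-11.4, 8.3, 3.4]
opening: 0.0201
```

```bash
python3 sw.py
```

```text
t 19.8333 r 122.4 az 219.68053724202224 phi 218.8131747747073 lever 1.298 z 0.0715 F tool [ 3.6 13.6 -3.2] M tool [-2.09  0.21 -0.49] q6 -2.403727107929129
```

jog_arm --pt "0 0 -0.002 0.002 -0.1 0 0" --pt "0 0 -0.002 0.002 -0.1 0 0" --pt "0 0 0 0 0 0 0" --pt "0 0 0 0 0 0 0"

```text
t: 20.17
tool_pos: [0.5357, -0.0066, 0.0713]
tool_rot: [1.049, -2.956, -0.017]
contact_force: [-14.0, 11.6, 4.9]
opening: 0.0201
```

```bash
python3 sw.py
```

```text
t 20.1667 r 122.4 az 220.07738059792746 phi 219.0777290985124 lever 1.305 z 0.0713 F tool [ 3.6 17.9 -4.6] M tool [-2.65  0.18 -0.75] q6 -2.4108590467337074
```

jog_arm --pt "0 0 0 0 0 0 0" --pt "0 0 0 0 0 0 0" --pt "0 0 0 0 0 0 0" --pt "0 0 0 0 0 0 0" --pt "0 0 0 0 0 0 0" --pt "0 0 0 0 0 0 0"

```text
t: 20.67
tool_pos: [0.5357, -0.0066, 0.0714]
tool_rot: [1.049, -2.956, -0.017]
contact_force: [-14.2, 10.5, 4.4]
opening: 0.0203
```

```bash
python3 sw.py
```

```text
t 20.6667 r 122.4 az 220.08535037262445 phi 219.07885586609024 lever 1.305 z 0.0714 F tool [ 4.4 17.1 -4.2] M tool [-2.65  0.19 -0.78] q6 -2.4108062865589077
```

jog_arm --pt "0 0 0 0 0.15 0 0" --pt "0 0 0 0 0.15 0 0" --pt "0 0 0 0 0.15 0 0" --pt "0 0 0 0 0.1 0 0" --pt "0 0 0 0 0 0 0" --pt "0 0 0 0 0 0 0"

```text
t: 21.17
tool_pos: [0.5344, -0.005, 0.0718]
tool_rot: [1.047, -2.961, -0.006]
contact_force: [-4.9, 1.2, -0.2]
opening: 0.0198
```

```bash
python3 sw.py
```

```text
t 21.1667 r 122.4 az 219.11752897151814 phi 218.94514185183257 lever 1.288 z 0.0718 F tool [3.1 4.  0.2] M tool [-0.81  0.43 -0.02] q6 -2.401796619835544
```

jog_arm --pt "0 0 0 0 0.08 0 0" --pt "0 0 0 0.05 0.05 0 0" --pt "0 0 0 0.1 0 0 0" --pt "0 0 0 0.1 0 0 0" --pt "0 0 0 0 0 0 0" --pt "0 0 0 0 0 0 0"

```text
t: 21.67
tool_pos: [0.5332, -0.0058, 0.0728]
tool_rot: [-1.047, 2.959, 0.003]
contact_force: [-1.8, 6.0, -1.7]
opening: 0.02
```

```bash
python3 sw.py
```

```text
t 21.6667 r 123.8 az 219.04196783953358 phi 218.96991860062303 lever 1.287 z 0.0728 F tool [-2.3  5.8  1.7] M tool [-0.88 -0.35 -0.21] q6 -2.4043378931129964
```

jog_arm --pt "0 0 0 0.1 0.12 0 0" --pt "0 0 0 0.1 0.1 0 0" --pt "0 0 0 0 0 0 0" --pt "0 0 0 0 0 0 0"

```text
t: 22.0
tool_pos: [0.5304, -0.0069, 0.073]
tool_rot: [-1.046, 2.96, -0.002]
contact_force: [0.5, 1.5, -1.3]
opening: 0.0203
```

```bash
python3 sw.py
```

```text
t 22.0 r 126.7 az 218.62107624317696 phi 218.93625239340057 lever 1.28 z 0.073 F tool [-1.3  0.8  1.3] M tool [-0.18 -0.1  -0.05] q6 -2.4036371240197685
```

Nearly free. I'll pull it off along the handle.

jog_arm --pt "0 0 0 0.2 0 0 0" --pt "0 0 0 0.3 0 0 0" --pt "0 0 0 0.3 0 0 0" --pt "0 0 0 0.3 0 0 0" --pt "0 0 0 0 0 0 0"

```text
t: 22.42
tool_pos: [0.5206, -0.0141, 0.0722]
tool_rot: [1.046, -2.962, 0.0]
contact_force: [0.2, -0.3, -1.2]
opening: 0.02
```

```bash
python3 sw.py
```

```text
t 22.4167 r 138.9 az 218.44270412473406 phi 218.90844701525796 lever 1.277 z 0.0722 F tool [ 0.1 -0.3  1.2] M tool [-0.   -0.04 -0.03] q6 -2.419610980780608
```

jog_arm --pt "0 0 0 0.4 0 0 0" --pt "0 0 0 0.4 0 0 0" --pt "0 0 0 0.4 0 0 0" --pt "0 0 0 0.4 0 0 0" --pt "0 0 0 0.4 0 0 0" --pt "0 0 0 0 0 0 0"

```text
t: 22.92
tool_pos: [0.5049, -0.0266, 0.0722]
tool_rot: [1.046, -2.962, -0.0]
contact_force: [0.1, -0.3, -1.4]
opening: 0.0202
```

```bash
python3 sw.py
```

```text
t 22.9167 r 158.9 az 218.42830519743765 phi 218.91458288689407 lever 1.276 z 0.0722 F tool [ 0.1 -0.3  1.4] M tool [ 0.02 -0.04 -0.  ] q6 -2.4496377584319875
```

jog_arm --pt "0 0 0 0.5 0 0 0" --pt "0 0 0 0.5 0 0 0" --pt "0 0 0 0.5 0 0 0" --pt "0 0 0 0.6 0 0 0" --pt "0 0 0 0.6 0 0 0" --pt "0 0 0 0.8 0 0 0" --pt "0 0 0 0.8 0 0 0" --pt "0 0 0 0 0 0 0" --pt "0 0 0 0 0 0 0"

```text
t: 23.67
tool_pos: [0.4718, -0.0535, 0.0723]
tool_rot: [-1.046, 2.962, 0.0]
contact_force: [0.4, -0.6, -3.3]
opening: 0.0199
```

```bash
python3 sw.py; python3 - <<'E'
from h import *
to((.4684,-.3718,.15),164.8)
a,_=snap('top')
cv2.imwrite('pics/c6.png',cv2.resize(a[150:330,180:400],(733,600),interpolation=cv2.INTER_CUBIC)[:,:,::-1])
E
```

```text
t 23.6667 r 201.6 az 218.56152944165387 phi 218.89175382278773 lever 1.279 z 0.0723 F tool [ 0.1 -0.7  3.3] M tool [ 0.01 -0.05 -0.  ] q6 -2.51955950300105
t 23.6667 pos [ 0.4718 -0.0535  0.0723] phi -141.11 zaxis [ 2.e-04  1.e-04 -1.e+00] q6 -2.52 open 0.0199
d_tool cm [ 20.25 -24.57  -7.78] turn z rad -5.3391
after turn cm [ -8.02 -30.81  -7.77]
```

View pics/c6.png

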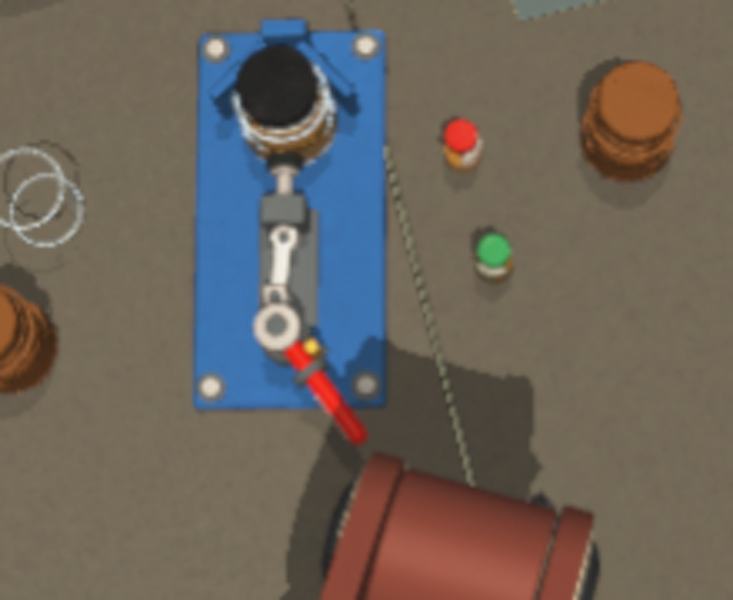

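The crop shows the handle resting at its stop beside the brass pin (312,346). The plunger is out against the jar (285,90), and the vials (462,138) and (493,250) and the beaker are undisturbed. I'll return the bar to its rest.

jog_arm --pt "0 0 0 0 0 -1 0" --pt "0 0 0 0 0 -2 0" --pt "0 0 0 0 0 -2.5 0" --pt "0 0 0 0 0 -2 0" --pt "0 0 0.118 0 0 -0.3 0" --pt "0 0 0.118 0 0 0 0" --pt "0 0 0.118 0 0 0 0" --pt "0 0 0.118 0 0 0 0" --pt "0 0 0.118 0 0 0 0" --pt "0 0 0.118 0 0 0 0" --pt "0 0 0.118 0 0 0 0" --pt "0 0 0.118 0 0 0 0"

```text
t: 24.72
tool_pos: [0.4725, -0.053, 0.1512]
tool_rot: [0.422, 3.112, -0.0]
contact_force: [0.3, -0.0, -1.8]
opening: 0.0202
```

jog_arm --pt "0 0 0 -0.4 -1.5 0 0" --pt "0 0 0 -0.8 -3 0 0" --pt "0 0 0 -0.9 -3.5 0 0" --pt "0 0 0 -0.9 -3.5 0 0" --pt "0 0 0 -0.9 -3.5 0 0" --pt "0 0 0 -0.9 -3.5 0 0" --pt "0 0 0 -0.9 -3.5 0 0" --pt "0 0 0 -0.9 -3.5 0 0" --pt "0 0 0 -0.8 -3 0 0" --pt "0 0 0 -0.6 -1.5 0 0" --pt "0 0 0 0 0 0 0" --pt "0 0 0 0 0 0 0"

```text
t: 25.72
tool_pos: [0.4712, -0.3643, 0.1508]
tool_rot: [0.416, 3.114, 0.0]
contact_force: [1.0, 1.4, -0.8]
opening: 0.0202
```

```bash
python3 - <<'E'
from h import *
to((.4684,-.3718,.0516),164.8)
E
```

```text
t 25.7167 pos [ 0.4712 -0.3643  0.1508] phi 164.8 zaxis [ 3.e-04  3.e-04 -1.e+00] q6 -2.09 open 0.0202
d_tool cm [ 0.07 -0.8   9.92] turn z rad -0.0001
after turn cm [ 0.07 -0.8   9.92]
```

jog_arm --pt "0 0 0 0.07 -0.4 0 0" --pt "0 0 0 0 -0.4 1.5 0" --pt "0 0 0 0 0 2 0" --pt "0 0 0 0 0 2 0" --pt "0 0 0 0 0 1.2 0" --pt "0 0 0 0 0 0.7 0" --pt "0 0 0 0 0 0.4 0" --pt "0 0 0 0 0 0 0" --pt "0 0 0 0 0 0 0"

```text
t: 26.47
tool_pos: [0.4687, -0.3714, 0.0732]
tool_rot: [0.413, 3.113, -0.001]
contact_force: [0.9, -0.0, -1.6]
opening: 0.0203
```

```bash
python3 - <<'E'
from h import *
to((.4684,-.3718,.0516),164.8);o,R=pose();print((R.T@o['contact_force']).round(1),o['wrist_torque'].round(2))
E
```

```text
t 26.4667 pos [ 0.4687 -0.3714  0.0732] phi 164.88 zaxis [ 9.e-04 -1.e-03 -1.e+00] q6 -2.1 open 0.0203
d_tool cm [ 0.03 -0.04  2.16] turn z rad 0.0014
after turn cm [ 0.02 -0.05  2.16]
[-0.9  0.2  1.6] [-0.05 -0.07  0.05]
```

jog_arm --pt "0 0 0 0.02 -0.04 0.5 0" --pt "0 0 0 0 0 0.5 0" --pt "0 0 0 0 0 0.4 0" --pt "0 0 0 0 0 0.3 0" --pt "0 0 0 0 0 0.2 0" --pt "0 0 0 0 0 0.1 0" --pt "0 0 0 0 0 0 0" --pt "0 0 0 0 0 0 0"

```text
t: 27.13
tool_pos: [0.468, -0.3716, 0.0524]
tool_rot: [0.414, 3.114, -0.0]
contact_force: [-0.5, -0.2, -1.6]
opening: 0.0202
```

```bash
python3 - <<'E'
from h import *
to((.4684,-.3718,.0516),164.8);o,R=pose();print((R.T@o['contact_force']).round(1),o['wrist_torque'].round(2))
E
```

```text
t 27.1333 pos [ 0.468  -0.3716  0.0524] phi 164.85 zaxis [ 1.e-04 -1.e-04 -1.e+00] q6 -2.1 open 0.0202
d_tool cm [-0.05 -0.    0.08] turn z rad 0.0009
after turn cm [-0.05 -0.    0.08]
[ 0.4 -0.3  1.6] [-0.07 -0.06  0.03]
```

jog_arm --pt "0 0 0 0 0 0.1 0" --pt "0 0 0 0 0 0.05 0" --pt "0 0 0 0 0 0 0" --pt "0 0 0 0 0 0 0.28" --pt "0 0 0 0 0 0 0.32" --pt "0 0 0 0 0 0 0.5" --pt "0 0 0 0 0 0 0.7" --pt "0 0 0 0 0 0 0.8" --pt "0 0 0 0 0 0 0.8" --pt "0 0 0 0 0 0 0.8" --grip_force 20

```text
t: 27.97
tool_pos: [0.4679, -0.3715, 0.0508]
tool_rot: [0.414, 3.114, -0.0]
contact_force: [-0.6, -0.5, 0.7]
opening: 0.0681
```

jog_arm --pt "0 0 0 0 0 -0.5 0.8" --pt "0 0 0 0 0 -1.5 0.8" --pt "0 0 0 0 0 -2.5 0.8" --pt "0 0 0 0 0 -3 0.8" --pt "0 0 0 0 0 -3 0.8" --pt "0 0 0 0 0 -3 0.8" --pt "0 0 0 1.5 2 -1.5 0.8" --pt "0 0 0 2 3 0 0.8" --pt "0 0 0 2 3.5 0 0.8" --pt "0 0 0 2 3.5 0 0.8" --pt "0 0 0 2 3.5 0 0.8" --pt "0 0 0 2 3.5 0 0.8"

```text
t: 28.97
tool_pos: [0.4057, -0.1566, 0.2011]
tool_rot: [0.415, 3.113, -0.0]
contact_force: [0.8, 0.6, 1.2]
opening: 0.068
```

jog_arm --pt "0 0 0 0.5 3 0 0.8" --pt "0 0 0 0 2 0 0.8" --pt "0 0 0 0 0 0 0.8" --pt "0 0 0 0 0 0 0.8"

```text
t: 29.3
tool_pos: [0.4149, -0.108, 0.2013]
tool_rot: [0.41, 3.114, -0.001]
contact_force: [0.0, 0.0, 0.1]
opening: 0.0683
```

```bash
python3 - <<'E'
from h import *
o,R=pose();print(o['t'],o['contact_force'].round(1))
a,_=snap('top','top_end');b,_=snap('scene')
sys_old=np.load('top0.npz')['im']
A=cv2.resize(a[130:380,200:520],(640,500),interpolation=cv2.INTER_CUBIC)
cv2.imwrite('pics/c7.png',A[:,:,::-1])
h=cv2.cvtColor
def yel(im):
    H=h(im,cv2.COLOR_RGB2HSV);m=cv2.inRange(H,(20,140,100),(35,255,255))[260:380,420:520];p=np.argwhere(m);return p.mean(0)[::-1]+[420,260],len(p)
print(yel(sys_old),yel(a))
for n,(x0,y0,x1,y1) in dict(redvial=(305,175,335,205),green=(315,210,340,240),lid=(240,150,290,200)).items():
    print(n,np.abs(a[y0:y1,x0:x1].astype(int)-sys_old[y0:y1,x0:x1]).mean())
print('beaker',np.abs(a[185:230,165:212].astype(int)-sys_old[185:230,165:212]).mean())
E
```

```text
29.3 [0.  0.  0.1]
(array([470.06675393, 322.67670157]), 764) (array([470.80598958, 322.73697917]), 768)
redvial 0.37592592592592594
green 0.36044444444444446
lid 6.767066666666667
beaker 0.35728920409771475
```

View pics/c7.png

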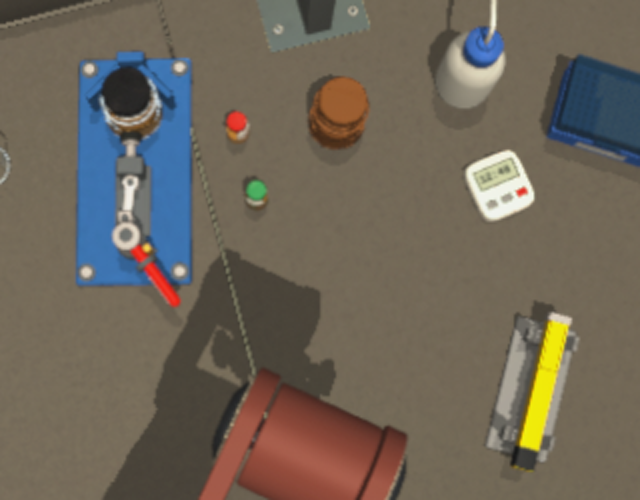

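The bar is back in its rest, within about a pixel of where it started. The handle is home on its stop and the glassware hasn't moved, so I'm handing in.

```bash
python3 -c "
from station import ctrl
print(ctrl.finish_job())"
```

```text
the job is handed in; nothing more can be done
None
```

The jar is clamped and the bar is back in its grey rest. I handed the job in at about 29 s of the 72 s allowed; the hand-in gives no verdict.

- **Bar onto the handle:** I slid it on until its open end met the collar, felt as 5.5 N along the bar and confirmed in a crop.
- **Swing:** I moved the handle past the dead point in small steps. The force went smoothly from about +10.5 N resisting to −4.7 N driving, with no snap.
- **Press:** I pressed the handle against its stop with 17 to 18 N at the bar for about 0.5 s, and no reading went above that. There was also about 4 N along the bar and 4 N vertically. The angle was about 1.3 rad by arm pose, so the exact stop angle is uncertain by a few hundredths of a radian.
- **Bar off and back:** I eased the bar free (about 6 N sideways drag as it started to move), pulled it off the handle and laid it in the rest.

**Last checks:**
- The handle was still at its stop with nothing on it, and the pad was against the jar.
- The bar was within about 1 pixel (2 mm) of where it started.
- The picture around the vials and beaker was unchanged.
- The area around the jar lid did change, as expected when the clamp pushes the jar into the V. I did not measure the jar's final position.
- The tool was clear of everything, with about 0 N on it.

No check failed. An early line fit of the bar's direction disagreed by about 6° because the gripper hid part of the bar; the unhidden part of the same fit agreed with the arm.

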